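# Load the press nests with bronze and steel bushings

### The job

Get the bushings ready for the press: stand the two sand-coloured bronze bushings in the two brass-yellow nests and the two grey steel bushings in the two white nests, one to a nest, each upright with its neck up and flat on the floor of the well. Leave the two hexagon nuts where they lie.

Things in the scene. Friction and masses are not known exactly. Their poses are not given: they have to be found in the camera images.
- bronze_a: sand-coloured bronze turned bushing, loose, 0.06 kg: round body 30 mm in diameter with a narrower round neck on top, 30 mm high in all, the neck being about the top 10 mm; stands upright; grip it on the round body, below 20 mm. Origin: centre of its underside; z up through the neck.
- steel_a: grey steel turned bushing, loose, 0.06 kg: round body 30 mm in diameter with a narrower round neck on top, 30 mm high in all, the neck being about the top 10 mm; stands upright; grip it on the round body, below 20 mm. Origin: centre of its underside; z up through the neck.
- nest_brass_a: low round nest with a brass-yellow ring, fixed to the table: 68 mm outer diameter at the foot, 14 mm high; round well 46 mm in diameter and 4 mm deep, its flat floor 10 mm above the table. Origin: centre of its underside, on the table; z up through the middle of the well.
- nest_white_a: low round nest with a white ring, fixed to the table: 68 mm outer diameter at the foot, 14 mm high; round well 46 mm in diameter and 4 mm deep, its flat floor 10 mm above the table. Origin: centre of its underside, on the table; z up through the middle of the well.
- nut_a: plain bright hexagon nut with a dark hole, 22 x 24 mm, 12 mm high, loose, not part of the load. Origin: centre of its underside. Nuts, bushings, nests and two loose bystanders (a beige housing 42 x 62 x 27 mm and a steel block 30 x 50 x 25 mm) stand mixed in two rough rows along y, at least 78 mm from centre to centre; the diagonals (45 degrees to x and y) beside each are free.
- bronze_b: sand-coloured bronze turned bushing, loose, 0.06 kg: round body 30 mm in diameter with a narrower round neck on top, 30 mm high in all, the neck being about the top 10 mm; stands upright; grip it on the round body, below 20 mm. Origin: centre of its underside; z up through the neck.
- steel_b: grey steel turned bushing, loose, 0.06 kg: round body 30 mm in diameter with a narrower round neck on top, 30 mm high in all, the neck being about the top 10 mm; stands upright; grip it on the round body, below 20 mm. Origin: centre of its underside; z up through the neck.
- nest_brass_b: low round nest with a brass-yellow ring, fixed to the table: 68 mm outer diameter at the foot, 14 mm high; round well 46 mm in diameter and 4 mm deep, its flat floor 10 mm above the table. Origin: centre of its underside, on the table; z up through the middle of the well.
- nest_white_b: low round nest with a white ring, fixed to the table: 68 mm outer diameter at the foot, 14 mm high; round well 46 mm in diameter and 4 mm deep, its flat floor 10 mm above the table. Origin: centre of its underside, on the table; z up through the middle of the well.
- nut_b: plain bright hexagon nut with a dark hole, 22 x 24 mm, 12 mm high, loose, not part of the load. Origin: centre of its underside. Nuts, bushings, nests and two loose bystanders (a beige housing 42 x 62 x 27 mm and a steel block 30 x 50 x 25 mm) stand mixed in two rough rows along y, at least 78 mm from centre to centre; the diagonals (45 degrees to x and y) beside each are free.
Mind the look-alikes: they are no part of the job. Leave any green or turquoise look-alike of the steel_a alone.

How it is judged:
At the end, for the whole second after the job is handed in: Each bronze bushing stands in a brass-yellow nest of its own and each steel bushing in a white nest of its own: axis within 10 mm of the nest's, underside within 2.5 mm of the well floor, within 0.12 rad of upright, neck up, released and at rest; both nuts within 30 mm of where they lay ((((horizontal distance between bronze_a and nest_brass_a below 0.01 m and z of bronze_a in the frame of nest_brass_a between 0.0075 and 0.0125 m) and (horizontal distance between bronze_b and nest_brass_b below 0.01 m and z of bronze_b in the frame of nest_brass_b between 0.0075 and 0.0125 m)) or ((horizontal distance between bronze_a and nest_brass_b below 0.01 m and z of bronze_a in the frame of nest_brass_b between 0.0075 and 0.0125 m) and (horizontal distance between bronze_b and nest_brass_a below 0.01 m and z of bronze_b in the frame of nest_brass_a between 0.0075 and 0.0125 m))) and (((horizontal distance between steel_a and nest_white_a below 0.01 m and z of steel_a in the frame of nest_white_a between 0.0075 and 0.0125 m) and (horizontal distance between steel_b and nest_white_b below 0.01 m and z of steel_b in the frame of nest_white_b between 0.0075 and 0.0125 m)) or ((horizontal distance between steel_a and nest_white_b below 0.01 m and z of steel_a in the frame of nest_white_b between 0.0075 and 0.0125 m) and (horizontal distance between steel_b and nest_white_a below 0.01 m and z of steel_b in the frame of nest_white_a between 0.0075 and 0.0125 m))) and angle between each of bronze_a, bronze_b, steel_a, steel_b's own z axis and vertical below 0.12 rad and linear speed of each of bronze_a, bronze_b, steel_a, steel_b below 0.02 m/s and contact force between the fingers and bronze_a below 0.1 N and contact force between the fingers and bronze_b below 0.1 N and contact force between the fingers and steel_a below 0.1 N and contact force between the fingers and steel_b below 0.1 N and distance of each of nut_a, nut_b from where it was at the start of the episode below 0.03 m); the robot touches nothing.
It fails at once if a hexagon nut is moved more than 30 mm (distance of nut_a from where it was at the start of the episode above 0.03 m).
It fails at once if a hexagon nut is moved more than 30 mm (distance of nut_b from where it was at the start of the episode above 0.03 m).
It also fails if it takes over 85 s, if anything falls off the work surface, if the arm or the gripper's body presses on something with over 40 N, if the wrist force passes 120 N, or if a joint passes its speed limit or range.

### The arm

A 7-joint arm with a two-finger parallel gripper is mounted at the origin on a cart in front of the work surface, level with it; the furniture and walls round the work are solid. World frame = base frame: x ahead of the robot, y to its left, z up, the work surface at z = 0. Lengths are in m, angles in rad, forces in N, time in s.
With the tool pointing down it reaches from about 0.4 to 0.85 m from the base axis. Payload 4.4 kg.
Tool frame: the origin (TCP) lies between the finger pads; the fingertips stand 8 mm ahead of it and the grasp point (between the pads) lies 11 mm behind it; z points along the fingers, y is the line along which they close (so a half turn about z gives the same grasp; the last joint's range is limited). The gripper opens to 94 mm and grips with 3 to 60 N. Pads are 16 mm wide; open, the fingers measure 119 mm over their backs; the gripper's body (75 mm by 177 mm) begins 78 mm behind the grasp point.
Start: joints at [1.187, 0.628, 0.038, 1.517, -0.027, 0.996, -0.02], TCP at [0.203, -0.617, 0.213] pointing down, gripper open.
Joint ranges: [-3.06, 3.06], [-0.37, 2.12], [-1.25, 1.32], [0.18, 2.47], [-1.1, 4.24], [0.23, 1.98], [-2.94, 2.94]. Speed limits (rad/s): [2.57, 2.57, 3.14, 3.14, 3.14, 3.14, 3.14].

### API

Orientations are given as a rotation vector (axis times angle).
In Python, from workcell import get_state, read_camera, camera_info, hand_in gives the robot as it stands. The module is installed in compiled form; this text tells all that it offers.
- The arm moves only by the tool move_arm, never from a script. Its argument "rows" is a list of rows, each an object with "offset": the shift along the tool's x, y, z in mm, a list of three; "rotation": the turn, a rotation vector about the tool's x, y, z in rad, a list of three; "claw": the gripper command: -1 is shut, 1 is fully open, values between are in proportion. In form: [{"offset": [x, y, z], "rotation": [wx, wy, wz], "claw": claw}, ...]. A call has 1 to 10 rows; each row is the pose to reach, as a shift and turn from the pose commanded when the call began, along the tool's axes at that moment; what a row does not reach only later rows make up. A row lasts 1/12 s, in which the tool goes at most 41.7 mm and 7.16 degrees, less where a joint would pass 70% of its speed; a pose out of reach is approached as far as the arm can. A call with a gripper value outside its range is refused whole. The fingers move at their own pace and stop on an object; "newtons" is the grip in N (left out, the last holds). Time passes only in rows, so rows that repeat a pose let the fingers close. It gives the time, the measured TCP pose, the force, the opening and the grip force at its end, in the units of the state.
- get_state(): the state, without advancing time (a new reading comes with each control period).
- read_camera(name): name is "scene" or "top" or "wrist"; returns the picture (384x512x3 uint8, red, green, blue); there is no depth.
- camera_info(name): a dict with "mtx" (3x3 intrinsics, pixels), "k1" (the pictures are not rectified: a ray, as slopes to the right and down, at radius r is drawn at 1 + k1 r^2 times it, then the intrinsics apply), "pose" (4x4, takes a point from camera to world coordinates); the wrist camera has in their place "mount" (4x4, takes a point from camera to tool coordinates, whose origin is the TCP and whose axes are the flange's). Camera axes: x right, y down, z forward; pixel columns grow to the right and rows downward; lengths in m; the calibration is good to about 2 mm. A picture is of the moment at which its call begins: read the wrist's pose just before it. camera_info takes no time and is no camera call.
- hand_in(): hands the job in; it is judged then, once.
The state is a dict: "clock": time; "joint_pos": joint angles; "qvel": joint speeds; "joint_torque": joint torques, N m; "ee_pos": TCP position; "eef_rot": TCP orientation; "wrist_force": force on the tool from outside, world axes, zero at the start; "moment": the same for the moment, N m; "width": finger opening in m; "gripper_force": force on a finger pad.
Only numpy, scipy, OpenCV 4.12 (cv2) and the standard library are available. Lean on these libraries where they do the work, as an engineer would, in place of code of your own. Each camera call takes 0.05 s, during which the arm holds its last target. There are 200 camera calls.

## Working session

There is one attempt and no reset: what is moved stays moved. The work goes in short steps, Python scripts to look and compute and a tool call to move; the robot and the scene stay as the last step left them, time stands still between calls to the robot, and variables do not carry over. Pictures are saved under pics/ and viewed, at most 14 in all, crops included, and the job is handed in when it is done.

Besides the shell and the picture viewer there is one more tool, called after "Request:" in YAML: its name, and indented under it one key for each argument. move_arm: Moves the arm, as the interface text tells. Its arguments: {"type":"object","properties":{"rows":{"type":"array"},"newtons":{"type":"number"}},"required":["rows"]}

```bash
mkdir -p pics
python3 - <<'E'
from workcell import *
import cv2
s=get_state(); print(s)
for n in("top","scene"):
    cv2.imwrite(f"pics/{n}0.png",cv2.cvtColor(read_camera(n),cv2.COLOR_RGB2BGR)); print(camera_info(n))
print(camera_info("wrist"))
E
```

```text
{'clock': 0.0, 'joint_pos': array([ 1.18721892,  0.62931584,  0.03844641,  1.51830785, -0.02699452,
        0.99631831, -0.01998793]), 'qvel': array([ 0.00067116,  0.00042677,  0.00041076,  0.00067219,  0.00063816,
       -0.00051444,  0.0011197 ]), 'joint_torque': array([ 6.87307943e-05, -5.49724174e+01,  1.14366721e+00, -1.86633414e+01,
       -5.20782801e-02,  2.37200211e-02,  1.44434052e-04]), 'ee_pos': array([ 0.20292469, -0.61685113,  0.21259307]), 'eef_rot': array([-3.10023636e+00, -4.96800471e-01,  4.99256575e-04]), 'wrist_force': array([0.46661168, 0.66681821, 1.38047937]), 'moment': array([-0.03913047,  0.00789305,  0.00186017]), 'gripper_force': 0.0, 'width': 0.09406407281699602}
{'mtx': array([[407.40177768,   0.        , 256.81846822],
       [  0.        , 407.40177768, 201.1648172 ],
       [  0.        ,   0.        ,   1.        ]]), 'k1': -0.11195104141071613, 'pose': array([[ 0.00441683, -0.9927224 ,  0.12034418,  0.31212368],
       [-0.9999538 , -0.00541208, -0.00794445, -0.09319473],
       [ 0.00853794, -0.12030353, -0.99270044,  1.24048767],
       [ 0.       
[... 330 characters left out ...]
226318, -0.74453677,  0.7845858 ],
       [-0.00472293, -0.84063511, -0.54158131,  0.67624482],
       [ 0.        ,  0.        ,  0.        ,  1.        ]])}
{'mtx': array([[306.39047581,   0.        , 253.71231814],
       [  0.        , 306.39047581, 194.83334496],
       [  0.        ,   0.        ,   1.        ]]), 'k1': 0.015358690934550386, 'mount': array([[ 6.22125218e-04, -9.61802450e-01, -2.73743786e-01,
         7.99063716e-02],
       [ 9.99999128e-01,  9.17335092e-04, -9.50415961e-04,
        -6.59135135e-04],
       [ 1.16522718e-03, -2.73742956e-01,  9.61802182e-01,
        -1.71744460e-01],
       [ 0.00000000e+00,  0.00000000e+00,  0.00000000e+00,
         1.00000000e+00]])}
```

View pics/top0.png

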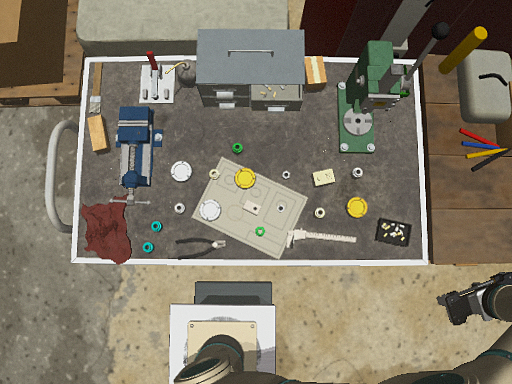

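View pics/scene0.png

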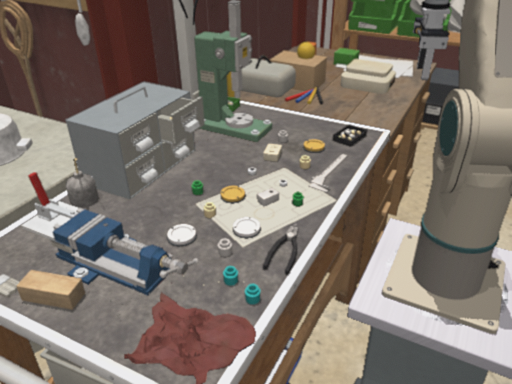

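The top view shows the bronze bushings at about (214,174) and (320,213), and the steel ones at (180,208) and (358,173). White nests are at (181,171) and (210,210), brass nests at (245,178) and (357,207). I'll zoom in and localise them.

```bash
cat > h.py <<'E'
from workcell import *
import cv2,numpy as np
from scipy.spatial.transform import Rotation as R
def world(name,px,z,state=None):
    c=camera_info(name)
    if name=="wrist":
        s=state or get_state(); T=np.eye(4);T[:3,:3]=R.from_rotvec(s['eef_rot']).as_matrix();T[:3,3]=s['ee_pos'];P=T@c['mount']
    else:P=c['pose']
    k=np.array([c['k1'],0,0,0,0.])
    u=cv2.undistortPoints(np.array(px,float).reshape(-1,1,2),c['mtx'],k).reshape(-1,2)
    d=np.c_[u,np.ones(len(u))]@P[:3,:3].T
    return P[:3,3]+d*((np.asarray(z,float)-P[2,3])/d[:,2])[:,None]
def save(img,f): cv2.imwrite(f,cv2.cvtColor(img,cv2.COLOR_RGB2BGR))
E
python3 - <<'E'
from h import *
im=read_camera("top")
save(cv2.resize(im[145:235,160:380],None,fx=3.6,fy=3.6,interpolation=cv2.INTER_CUBIC),"pics/topz.png")
p=[(214,174),(320,213),(180,208),(358,173),(181,171),(210,210),(245,178),(357,207),(286,175),(281,208),(322,177),(252,207)]
print(world("top",p,[.03]*4+[.012]*4+[.012]*2+[.027,.025]).round(3))
E
```

```text
[[ 0.541  0.027  0.03 ]
 [ 0.424 -0.292  0.03 ]
 [ 0.437  0.127  0.03 ]
 [ 0.547 -0.411  0.03 ]
 [ 0.553  0.13   0.012]
 [ 0.433  0.039  0.012]
 [ 0.532 -0.067  0.012]
 [ 0.445 -0.41   0.012]
 [ 0.542 -0.192  0.012]
 [ 0.441 -0.176  0.012]
 [ 0.534 -0.301  0.027]
 [ 0.442 -0.089  0.025]]
```

View pics/topz.png

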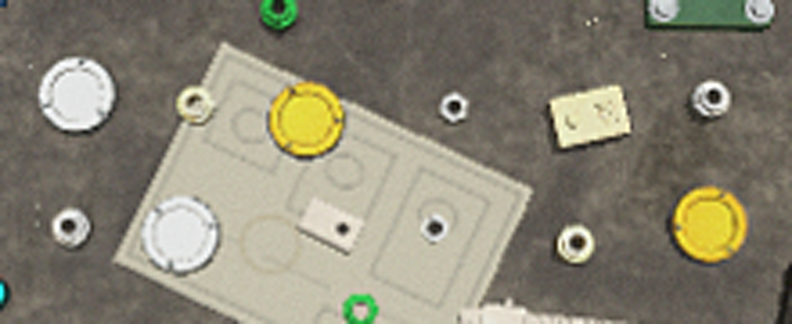

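Request:
move_arm:
  rows:
    - {"offset": [366, -161, 0], "rotation": [0, 0, -0.467], "claw": 0.2}
    - {"offset": [366, -161, 0], "rotation": [0, 0, -0.467], "claw": 0.2}
    - {"offset": [366, -161, 0], "rotation": [0, 0, -0.467], "claw": 0.2}
    - {"offset": [366, -161, 0], "rotation": [0, 0, -0.467], "claw": 0.2}
    - {"offset": [366, -161, 0], "rotation": [0, 0, -0.467], "claw": 0.2}
    - {"offset": [366, -161, 0], "rotation": [0, 0, -0.467], "claw": 0.2}
    - {"offset": [366, -161, 0], "rotation": [0, 0, -0.467], "claw": 0.2}
    - {"offset": [366, -161, 0], "rotation": [0, 0, -0.467], "claw": 0.2}
    - {"offset": [366, -161, 0], "rotation": [0, 0, -0.467], "claw": 0.2}
    - {"offset": [366, -161, 0], "rotation": [0, 0, -0.467], "claw": 0.2}
  newtons: 25

```text
clock: 0.98
ee_pos: [0.5044, -0.3452, 0.2134]
eef_rot: [-2.898, -1.208, -0.004]
wrist_force: [1.1, 1.4, 0.3]
width: 0.0563
gripper_force: 0.0
```

Run:
```python
from h import *
s=get_state();im=read_camera("wrist");print(R.from_rotvec(s['eef_rot']).as_matrix().round(3),s['joint_pos'].round(2),s['qvel'].round(3))
np.save("w1.npy",im);save(cv2.resize(im,(800,600),interpolation=cv2.INTER_CUBIC),"pics/w1.png")
```

```text
[[ 0.704  0.71   0.002]
 [ 0.71  -0.704  0.003]
 [ 0.003 -0.    -1.   ]] [ 0.62  0.57 -0.1   1.63  0.06  0.94 -0.28] [-0.449  0.09   0.034 -0.172  0.023  0.092 -0.435]
```

View pics/w1.png

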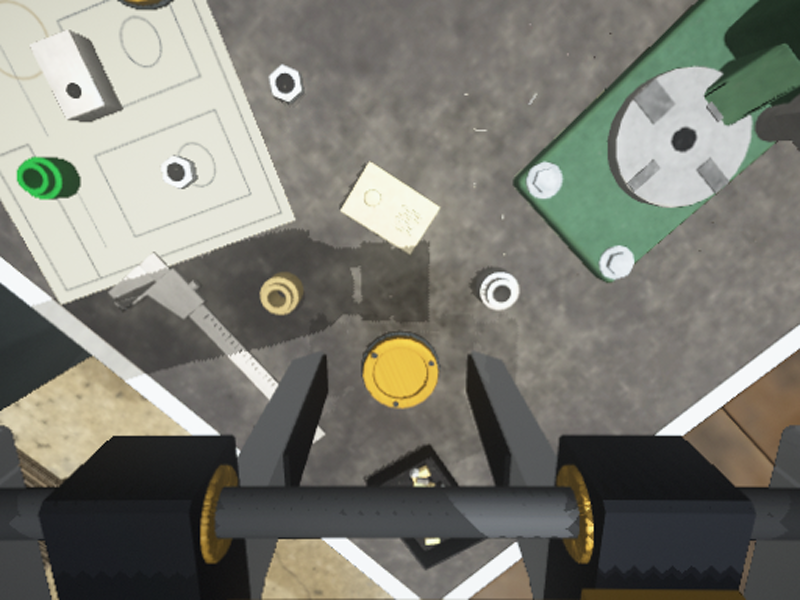

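The wrist view shows the bronze bushing at about (277,296), steel at (501,292) and the brass nest at (400,370), in 800x600 pixels. The arm was still settling, so I'll take the image again.

Run:
```python
from h import *
read_camera("top");read_camera("top")
s=get_state();im=read_camera("wrist");print(s['ee_pos'],abs(s['qvel']).max())
np.save("w2.npy",im);z=im[160:270,150:350]
save(cv2.resize(z,None,fx=4,fy=4,interpolation=cv2.INTER_CUBIC),"pics/w2.png")
import json;json.dump({k:list(s[k]) for k in('ee_pos','eef_rot')},open('s2.json','w'))
```

```text
[ 0.50234864 -0.34751699  0.21311303] 0.059433568969393114
```

View pics/w2.png

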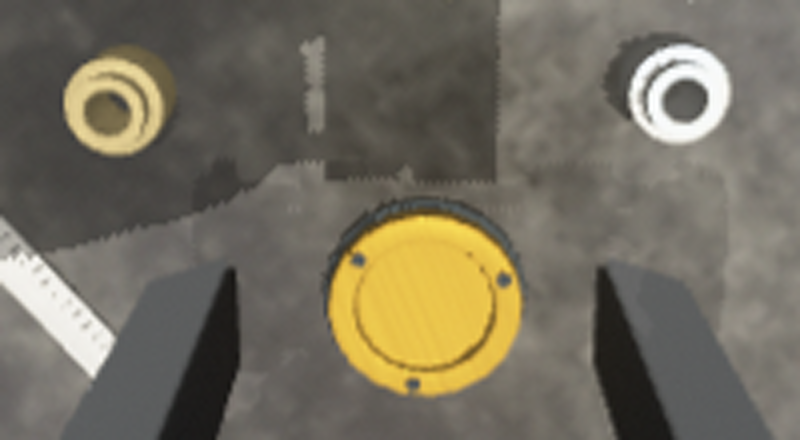

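Run:
```python
from h import *
import json
s=json.load(open('s2.json'))
q=np.array([(114,106),(105,111),(679,93),(685,97),(425,304)])
p=(q+.5)/4-.5+[150,160]
print(world("wrist",p,[.02,.03,.02,.03,.014],s).round(4))
q=np.array([(576,243),(710,98),(709,224)]);print(world("top",(q+.5)/3.6-.5+[160,145],[.03,.03,.014]).round(4))
```

```text
[[ 0.4271 -0.2902  0.02  ]
 [ 0.4276 -0.2893  0.03  ]
 [ 0.5531 -0.4089  0.02  ]
 [ 0.5537 -0.4079  0.03  ]
 [ 0.4471 -0.4059  0.014 ]]
[[ 0.4268 -0.2912  0.03  ]
 [ 0.5505 -0.4075  0.03  ]
 [ 0.4449 -0.4079  0.014 ]]
```

Request:
move_arm:
  rows:
    - {"offset": [-12, -94, 40], "rotation": [0, 0, 0], "claw": 0.2}
    - {"offset": [-12, -94, 140], "rotation": [0, 0, 0], "claw": 0.2}
    - {"offset": [-12, -94, 140], "rotation": [0, 0, 0], "claw": 0.2}
    - {"offset": [-12, -94, 140], "rotation": [0, 0, 0], "claw": 0.2}
    - {"offset": [-12, -94, 140], "rotation": [0, 0, 0], "claw": 0.2}
    - {"offset": [-12, -94, 140], "rotation": [0, 0, 0], "claw": 0.2}
    - {"offset": [-12, -94, 140], "rotation": [0, 0, 0], "claw": 0.2}
    - {"offset": [-12, -94, 140], "rotation": [0, 0, 0], "claw": 0.2}
    - {"offset": [-12, -94, 140], "rotation": [0, 0, 0], "claw": 0.2}

```text
clock: 1.93
ee_pos: [0.4269, -0.294, 0.0749]
eef_rot: [2.901, 1.198, 0.003]
wrist_force: [-0.7, -0.2, 0.4]
width: 0.0563
gripper_force: 0.0
```

Request:
move_arm:
  rows:
    - {"offset": [3, -3, 30], "rotation": [0, 0, 0], "claw": 0.2}
    - {"offset": [3, -3, 61], "rotation": [0, 0, 0], "claw": 0.2}
    - {"offset": [3, -3, 61], "rotation": [0, 0, 0], "claw": 0.2}
    - {"offset": [3, -3, 61], "rotation": [0, 0, 0], "claw": 0.2}
    - {"offset": [3, -3, 61], "rotation": [0, 0, 0], "claw": 0.2}
    - {"offset": [3, -3, 61], "rotation": [0, 0, 0], "claw": -1}
    - {"offset": [3, -3, 61], "rotation": [0, 0, 0], "claw": -1}
    - {"offset": [3, -3, 61], "rotation": [0, 0, 0], "claw": -1}
    - {"offset": [3, -3, 61], "rotation": [0, 0, 0], "claw": -1}
    - {"offset": [3, -3, 61], "rotation": [0, 0, 0], "claw": -1}

```text
clock: 2.77
ee_pos: [0.4262, -0.2883, 0.0132]
eef_rot: [2.902, 1.201, 0.002]
wrist_force: [0.0, -0.7, 6.0]
width: 0.0293
gripper_force: 25.0
```

Request:
move_arm:
  rows:
    - {"offset": [0, 0, -40], "rotation": [0, 0, 0], "claw": -1}
    - {"offset": [-20, 28, -60], "rotation": [0, 0, 0], "claw": -1}
    - {"offset": [-41, 58, -60], "rotation": [0, 0, 0], "claw": -1}
    - {"offset": [-60, 84, -60], "rotation": [0, 0, 0], "claw": -1}
    - {"offset": [-69, 97, -60], "rotation": [0, 0, 0], "claw": -1}
    - {"offset": [-69, 97, -60], "rotation": [0, 0, 0], "claw": -1}
    - {"offset": [-69, 97, -50], "rotation": [0, 0, 0], "claw": -1}
    - {"offset": [-69, 97, -30], "rotation": [0, 0, 0], "claw": -1}
    - {"offset": [-69, 97, -30], "rotation": [0, 0, 0], "claw": -1}
    - {"offset": [-69, 97, -30], "rotation": [0, 0, 0], "claw": -1}

```text
clock: 3.6
ee_pos: [0.4444, -0.4025, 0.0411]
eef_rot: [-2.897, -1.203, 0.002]
wrist_force: [0.4, -0.1, 0.2]
width: 0.0287
gripper_force: 25.0
```

Request:
move_arm:
  rows:
    - {"offset": [-1, 4, 10], "rotation": [0, 0, 0], "claw": -1}
    - {"offset": [-1, 4, 17], "rotation": [0, 0, 0], "claw": -1}
    - {"offset": [-1, 4, 17], "rotation": [0, 0, 0], "claw": -1}
    - {"offset": [-1, 4, 17], "rotation": [0, 0, 0], "claw": -1}

```text
clock: 3.93
ee_pos: [0.4473, -0.4085, 0.0251]
eef_rot: [-2.902, -1.201, 0.001]
wrist_force: [0.5, -0.1, -0.3]
width: 0.0291
gripper_force: 25.0
```

Request:
move_arm:
  rows:
    - {"offset": [1, -2, 2], "rotation": [0, 0, 0], "claw": -1}
    - {"offset": [1, -2, 2], "rotation": [0, 0, 0], "claw": -1}
    - {"offset": [1, -2, 2], "rotation": [0, 0, 0], "claw": -1}

```text
clock: 4.18
ee_pos: [0.4468, -0.4065, 0.0237]
eef_rot: [2.903, 1.202, 0.0]
wrist_force: [-0.2, -0.6, -0.4]
width: 0.029
gripper_force: 25.0
```

Request:
move_arm:
  rows:
    - {"offset": [0, 0, 0], "rotation": [0, 0, 0], "claw": 0.2}
    - {"offset": [0, 0, 0], "rotation": [0, 0, 0], "claw": 0.2}
    - {"offset": [0, 0, 0], "rotation": [0, 0, 0], "claw": 0.2}
    - {"offset": [0, 0, -30], "rotation": [0, 0, 0], "claw": 0.2}
    - {"offset": [0, 0, -60], "rotation": [0, 0, 0], "claw": 0.2}
    - {"offset": [30, 30, -60], "rotation": [0, 0, 0], "claw": 0.2}
    - {"offset": [58, 60, -60], "rotation": [0, 0, 0], "claw": 0.2}
    - {"offset": [74, 77, -60], "rotation": [0, 0, 0], "claw": 0.2}
    - {"offset": [74, 77, -60], "rotation": [0, 0, 0], "claw": 0.2}
    - {"offset": [74, 77, -60], "rotation": [0, 0, 0], "claw": 0.2}

```text
clock: 5.02
ee_pos: [0.5547, -0.4079, 0.0831]
eef_rot: [-2.901, -1.204, -0.001]
wrist_force: [-0.7, 0.8, 0.1]
width: 0.0562
gripper_force: 0.0
```

Request:
move_arm:
  rows:
    - {"offset": [-1.5, -1, 35], "rotation": [0, 0, 0], "claw": 0.2}
    - {"offset": [-1.5, -1, 69], "rotation": [0, 0, 0], "claw": 0.2}
    - {"offset": [-1.5, -1, 69], "rotation": [0, 0, 0], "claw": 0.2}
    - {"offset": [-1.5, -1, 69], "rotation": [0, 0, 0], "claw": 0.2}
    - {"offset": [-1.5, -1, 69], "rotation": [0, 0, 0], "claw": 0.2}
    - {"offset": [-1.5, -1, 69], "rotation": [0, 0, 0], "claw": -1}
    - {"offset": [-1.5, -1, 69], "rotation": [0, 0, 0], "claw": -1}
    - {"offset": [-1.5, -1, 69], "rotation": [0, 0, 0], "claw": -1}
    - {"offset": [-1.5, -1, 69], "rotation": [0, 0, 0], "claw": -1}
    - {"offset": [-1.5, -1, 69], "rotation": [0, 0, 0], "claw": -1}

```text
clock: 5.85
ee_pos: [0.552, -0.4094, 0.0152]
eef_rot: [2.902, 1.201, 0.001]
wrist_force: [-0.7, -0.7, 2.9]
width: 0.0288
gripper_force: 25.0
```

Request:
move_arm:
  rows:
    - {"offset": [0, 0, -40], "rotation": [0, 0, 0], "claw": -1}
    - {"offset": [0, 0, -80], "rotation": [0, 0, 0], "claw": -1}
    - {"offset": [20, -30, -100], "rotation": [0, 0, 0], "claw": -1}
    - {"offset": [40, -63, -115], "rotation": [0, 0, 0], "claw": -1}
    - {"offset": [60, -95, -130], "rotation": [0, 0, 0], "claw": -1}
    - {"offset": [80, -127, -145], "rotation": [0, 0, 0], "claw": -1}
    - {"offset": [100, -158, -160], "rotation": [0, 0, 0], "claw": -1}
    - {"offset": [120, -190, -175], "rotation": [0, 0, 0], "claw": -1}
    - {"offset": [140, -222, -185], "rotation": [0, 0, 0], "claw": -1}
    - {"offset": [160, -254, -185], "rotation": [0, 0, 0], "claw": -1}

```text
clock: 6.68
ee_pos: [0.4862, -0.115, 0.2017]
eef_rot: [2.901, 1.2, 0.006]
wrist_force: [0.9, 0.4, -0.5]
width: 0.0292
gripper_force: 25.0
```

Request:
move_arm:
  rows:
    - {"offset": [20, -31, 0], "rotation": [0, 0, 0], "claw": -1}
    - {"offset": [40, -62, 0], "rotation": [0, 0, 0], "claw": -1}
    - {"offset": [59, -93, 0], "rotation": [0, 0, 0], "claw": -1}
    - {"offset": [59, -93, 0], "rotation": [0, 0, 0], "claw": -1}
    - {"offset": [59, -93, 0], "rotation": [0, 0, 0], "claw": -1}
    - {"offset": [59, -93, 0], "rotation": [0, 0, 0], "claw": -1}

```text
clock: 7.18
ee_pos: [0.4617, -0.0094, 0.1997]
eef_rot: [2.902, 1.201, 0.0]
wrist_force: [0.6, 0.4, -0.8]
width: 0.0292
gripper_force: 25.0
```

Run:
```python
from h import *
read_camera("top");read_camera("top")
s=get_state();im=read_camera("wrist");print(s['ee_pos'],s['width'],abs(s['qvel']).max(),R.from_rotvec(s['eef_rot']).as_matrix().round(3))
save(cv2.resize(im,(800,600),interpolation=cv2.INTER_CUBIC),"pics/w3.png")
import json;json.dump({k:list(s[k]) for k in('ee_pos','eef_rot')},open('s3.json','w'))
```

```text
[ 0.46176975 -0.01047326  0.19951516] 0.02854767741041989 0.008232441555481312 [[ 0.709  0.705  0.   ]
 [ 0.705 -0.709 -0.001]
 [-0.     0.001 -1.   ]]
```

View pics/w3.png

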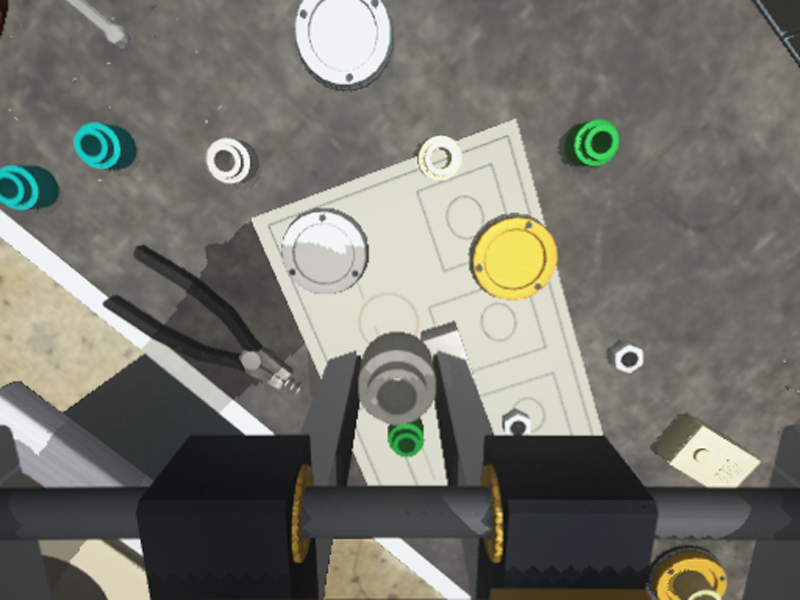

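The view shows the steel bushing held upright. White nests are at (344,38) and (325,251), the brass nest at (514,256), steel at (228,160) and bronze at (440,158).

Run:
```python
from h import *
import json
s=json.load(open('s3.json'))
q=np.array([(344,38),(325,251),(514,256),(230,161),(440,158)])
print(world("wrist",(q+.5)/1.5625-.5,[.014]*3+[.02]*2,s).round(4))
q=np.array([(76,94),(180,234),(306,119),(70,227),(195,104)]);print(world("top",(q+.5)/3.6-.5+[160,145],[.014]*3+[.025]*2).round(4))
```

```text
[[ 0.5524  0.1304  0.014 ]
 [ 0.4378  0.0428  0.014 ]
 [ 0.5354 -0.0607  0.014 ]
 [ 0.4391  0.1329  0.02  ]
 [ 0.5444  0.0301  0.02  ]]
[[ 0.5536  0.1309  0.014 ]
 [ 0.4342  0.0397  0.014 ]
 [ 0.5328 -0.0655  0.014 ]
 [ 0.4384  0.1308  0.025 ]
 [ 0.5432  0.0279  0.025 ]]
```

Request:
move_arm:
  rows:
    - {"offset": [10, -30, 20], "rotation": [0, 0, 0], "claw": -1}
    - {"offset": [18, -55, 50], "rotation": [0, 0, 0], "claw": -1}
    - {"offset": [18, -55, 90], "rotation": [0, 0, 0], "claw": -1}
    - {"offset": [18, -55, 125], "rotation": [0, 0, 0], "claw": -1}
    - {"offset": [18, -55, 145], "rotation": [0, 0, 0], "claw": -1}
    - {"offset": [18, -55, 145], "rotation": [0, 0, 0], "claw": -1}
    - {"offset": [18, -55, 145], "rotation": [0, 0, 0], "claw": -1}

```text
clock: 7.92
ee_pos: [0.435, 0.0417, 0.0539]
eef_rot: [-2.904, -1.199, 0.004]
wrist_force: [0.8, 0.7, -0.7]
width: 0.029
gripper_force: 25.0
```

Run:
```python
from h import *
read_camera("top")
s=get_state();im=read_camera("wrist");print(s['ee_pos'],abs(s['qvel']).max())
save(cv2.resize(im,(800,600),interpolation=cv2.INTER_CUBIC),"pics/w4.png")
import json;json.dump({k:list(s[k]) for k in('ee_pos','eef_rot')},open('s4.json','w'))
```

```text
[0.43591911 0.04194857 0.0548709 ] 0.03513141641940183
```

View pics/w4.png

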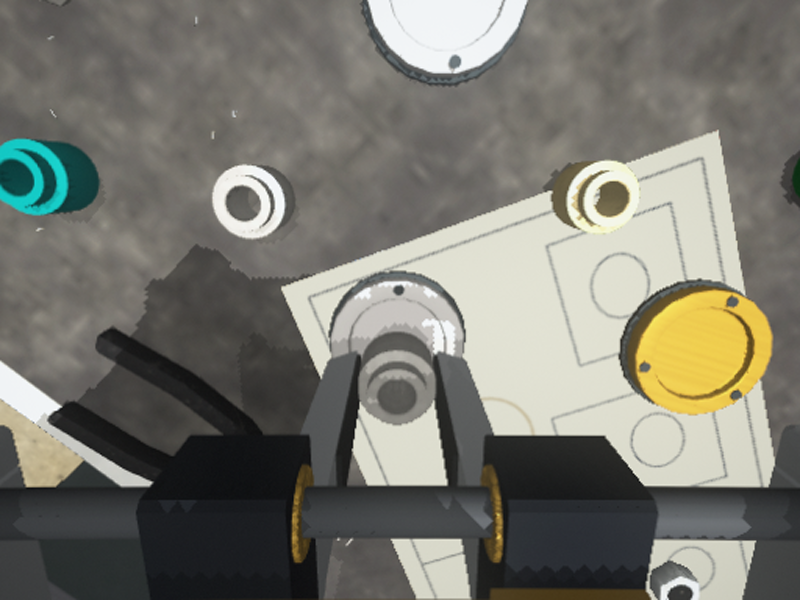

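Run:
```python
from h import *
import json
s=json.load(open('s4.json'))
q=np.array([(398,337),(704,349),(249,202),(602,197)])
print(world("wrist",(q+.5)/1.5625-.5,[.014]*2+[.02]*2,s).round(4))
```

```text
[[ 0.4387  0.0448  0.014 ]
 [ 0.5363 -0.0613  0.014 ]
 [ 0.4386  0.1336  0.02  ]
 [ 0.5449  0.0297  0.02  ]]
```

Request:
move_arm:
  rows:
    - {"offset": [2, 0, 15], "rotation": [0, 0, 0], "claw": -1}
    - {"offset": [2, 0, 28], "rotation": [0, 0, 0], "claw": -1}
    - {"offset": [2, 0, 28], "rotation": [0, 0, 0], "claw": -1}
    - {"offset": [2, 0, 28], "rotation": [0, 0, 0], "claw": -1}
    - {"offset": [2, 0, 28], "rotation": [0, 0, 0], "claw": -1}

```text
clock: 8.43
ee_pos: [0.4378, 0.0439, 0.0277]
eef_rot: [2.903, 1.2, 0.004]
wrist_force: [0.6, -0.1, -0.1]
width: 0.0292
gripper_force: 25.0
```

Request:
move_arm:
  rows:
    - {"offset": [0, 0, 2], "rotation": [0, 0, 0], "claw": -1}
    - {"offset": [0, 0, 2], "rotation": [0, 0, 0], "claw": -1}
    - {"offset": [0, 0, 2], "rotation": [0, 0, 0], "claw": -1}

```text
clock: 8.68
ee_pos: [0.4374, 0.0441, 0.0253]
eef_rot: [2.902, 1.201, 0.002]
wrist_force: [-0.1, -0.2, -0.3]
width: 0.029
gripper_force: 25.0
```

Request:
move_arm:
  rows:
    - {"offset": [0, 0, 0], "rotation": [0, 0, 0], "claw": 0.2}
    - {"offset": [0, 0, 0], "rotation": [0, 0, 0], "claw": 0.2}
    - {"offset": [0, 0, 0], "rotation": [0, 0, 0], "claw": 0.2}
    - {"offset": [0, 0, -30], "rotation": [0, 0, 0], "claw": 0.2}
    - {"offset": [0, 0, -55], "rotation": [0, 0, 0], "claw": 0.2}
    - {"offset": [28, -28, -55], "rotation": [0, 0, 0], "claw": 0.2}
    - {"offset": [55, -54, -55], "rotation": [0, 0, 0], "claw": 0.2}
    - {"offset": [64, -62, -55], "rotation": [0, 0, 0], "claw": 0.2}
    - {"offset": [64, -62, -55], "rotation": [0, 0, 0], "claw": 0.2}
    - {"offset": [64, -62, -55], "rotation": [0, 0, 0], "claw": 0.2}

```text
clock: 9.52
ee_pos: [0.4379, 0.1334, 0.0795]
eef_rot: [2.902, 1.204, -0.001]
wrist_force: [0.3, -0.6, 0.9]
width: 0.0568
gripper_force: 0.0
```

Request:
move_arm:
  rows:
    - {"offset": [0, 0, 33], "rotation": [0, 0, 0], "claw": 0.2}
    - {"offset": [0, 0, 65], "rotation": [0, 0, 0], "claw": 0.2}
    - {"offset": [0, 0, 65], "rotation": [0, 0, 0], "claw": 0.2}
    - {"offset": [0, 0, 65], "rotation": [0, 0, 0], "claw": 0.2}
    - {"offset": [0, 0, 65], "rotation": [0, 0, 0], "claw": 0.2}
    - {"offset": [0, 0, 65], "rotation": [0, 0, 0], "claw": -1}
    - {"offset": [0, 0, 65], "rotation": [0, 0, 0], "claw": -1}
    - {"offset": [0, 0, 65], "rotation": [0, 0, 0], "claw": -1}
    - {"offset": [0, 0, 65], "rotation": [0, 0, 0], "claw": -1}
    - {"offset": [0, 0, 65], "rotation": [0, 0, 0], "claw": -1}

```text
clock: 10.35
ee_pos: [0.4388, 0.1333, 0.0152]
eef_rot: [2.903, 1.201, 0.002]
wrist_force: [-0.1, -1.5, 8.0]
width: 0.0287
gripper_force: 25.0
```

Request:
move_arm:
  rows:
    - {"offset": [0, 0, -40], "rotation": [0, 0, 0], "claw": -1}
    - {"offset": [10, 10, -60], "rotation": [0, 0, 0], "claw": -1}
    - {"offset": [36, 38, -60], "rotation": [0, 0, 0], "claw": -1}
    - {"offset": [62, 65, -60], "rotation": [0, 0, 0], "claw": -1}
    - {"offset": [79, 83, -60], "rotation": [0, 0, 0], "claw": -1}
    - {"offset": [79, 83, -60], "rotation": [0, 0, 0], "claw": -1}
    - {"offset": [79, 83, -50], "rotation": [0, 0, 0], "claw": -1}
    - {"offset": [79, 83, -40], "rotation": [0, 0, 0], "claw": -1}
    - {"offset": [79, 83, -40], "rotation": [0, 0, 0], "claw": -1}
    - {"offset": [79, 83, -40], "rotation": [0, 0, 0], "claw": -1}

```text
clock: 11.18
ee_pos: [0.5504, 0.1302, 0.0533]
eef_rot: [-2.902, -1.203, 0.006]
wrist_force: [0.3, 0.5, -1.4]
width: 0.0289
gripper_force: 25.0
```

Run:
```python
from h import *
read_camera("top")
s=get_state();im=read_camera("wrist");print(s['ee_pos'],abs(s['qvel']).max())
save(cv2.resize(im,(800,600),interpolation=cv2.INTER_CUBIC),"pics/w5.png")
q=np.array([(398,337)])
print(world("wrist",(q+.5)/1.5625-.5,[.014],s).round(4))
```

```text
[0.55114134 0.13046882 0.05384271] 0.019163869607766042
[[0.5541 0.1336 0.014 ]]
```

View pics/w5.png

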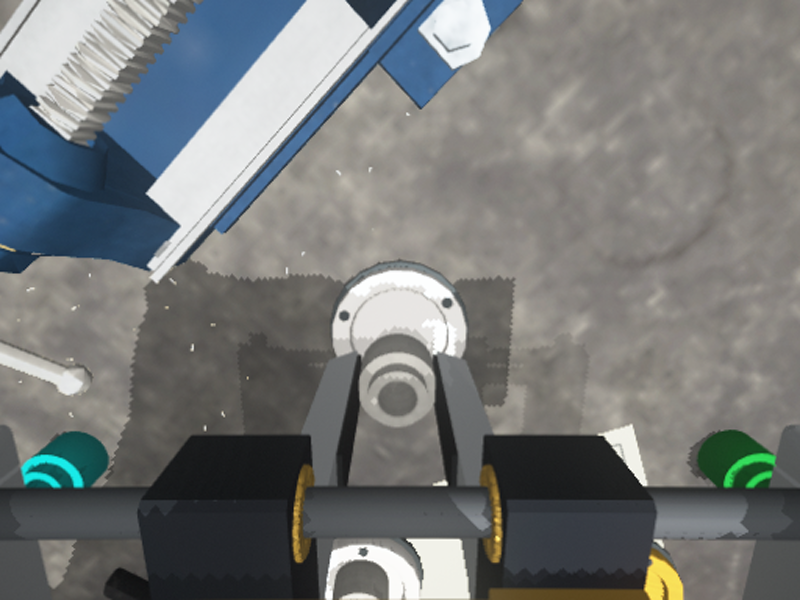

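The nest ring shows at about (399,329). The vise at upper left may be close to the gripper body, so I'll check its height.

Run:
```python
from h import *
t=read_camera("top")[95:215,95:195];c=read_camera("scene")[200:300,40:210]
A=cv2.resize(t,(400,480),interpolation=cv2.INTER_CUBIC)
B=cv2.resize(c,(400,int(100*400/170)),interpolation=cv2.INTER_CUBIC)
o=np.zeros((480,800,3),np.uint8);o[:,:400]=A;o[:B.shape[0],400:]=B
save(o,"pics/v.png");print(get_state()['joint_pos'].round(2))
```

```text
[-0.12  0.74 -0.25  1.87  0.31  0.56 -1.36]
```

View pics/v.png

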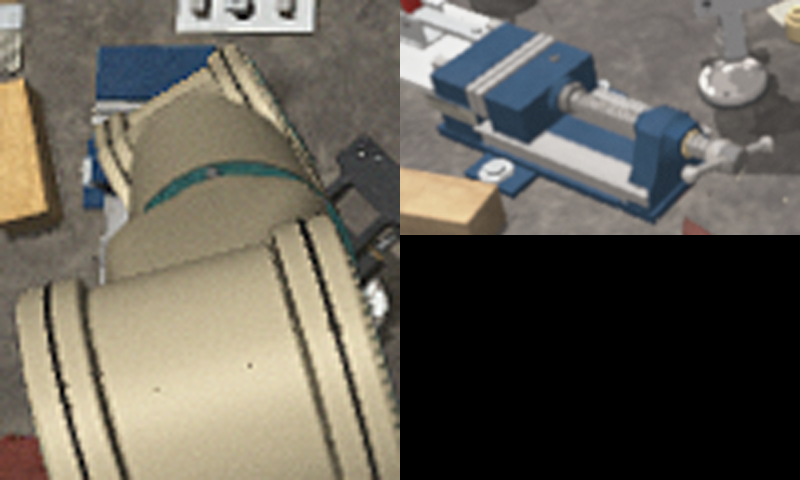

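Request:
move_arm:
  rows:
    - {"offset": [4, 1, 14], "rotation": [0, 0, 0], "claw": -1}
    - {"offset": [4, 1, 27], "rotation": [0, 0, 0], "claw": -1}
    - {"offset": [4, 1, 27], "rotation": [0, 0, 0], "claw": -1}
    - {"offset": [4, 1, 27], "rotation": [0, 0, 0], "claw": -1}
    - {"offset": [4, 1, 27], "rotation": [0, 0, 0], "claw": -1}

```text
clock: 11.8
ee_pos: [0.5565, 0.1325, 0.0281]
eef_rot: [2.903, 1.201, 0.001]
wrist_force: [0.3, 0.1, -0.3]
width: 0.0287
gripper_force: 25.0
```

Request:
move_arm:
  rows:
    - {"offset": [-1, 0, 2], "rotation": [0, 0, 0], "claw": -1}
    - {"offset": [-1, 0, 2.5], "rotation": [0, 0, 0], "claw": -1}
    - {"offset": [-1, 0, 2.5], "rotation": [0, 0, 0], "claw": -1}

```text
clock: 12.05
ee_pos: [0.5558, 0.1315, 0.0254]
eef_rot: [2.903, 1.201, 0.001]
wrist_force: [0.5, -1.0, -0.3]
width: 0.0287
gripper_force: 25.0
```

Request:
move_arm:
  rows:
    - {"offset": [0, 0, 0], "rotation": [0, 0, 0], "claw": 0.2}
    - {"offset": [0, 0, 0], "rotation": [0, 0, 0], "claw": 0.2}
    - {"offset": [0, 0, 0], "rotation": [0, 0, 0], "claw": 0.2}
    - {"offset": [0, 0, -30], "rotation": [0, 0, 0], "claw": 0.2}
    - {"offset": [0, 0, -55], "rotation": [0, 0, 0], "claw": 0.2}
    - {"offset": [-30, 24, -55], "rotation": [0, 0, 0], "claw": 0.2}
    - {"offset": [-60, 48, -55], "rotation": [0, 0, 0], "claw": 0.2}
    - {"offset": [-80, 64, -55], "rotation": [0, 0, 0], "claw": 0.2}
    - {"offset": [-80, 64, -55], "rotation": [0, 0, 0], "claw": 0.2}
    - {"offset": [-80, 64, -55], "rotation": [0, 0, 0], "claw": 0.2}

```text
clock: 12.88
ee_pos: [0.5442, 0.0278, 0.0801]
eef_rot: [2.904, 1.196, -0.0]
wrist_force: [-0.2, 1.5, -0.1]
width: 0.0565
gripper_force: 0.0
```

Request:
move_arm:
  rows:
    - {"offset": [1, -1, 33], "rotation": [0, 0, 0], "claw": 0.2}
    - {"offset": [1, -1, 65], "rotation": [0, 0, 0], "claw": 0.2}
    - {"offset": [1, -1, 65], "rotation": [0, 0, 0], "claw": 0.2}
    - {"offset": [1, -1, 65], "rotation": [0, 0, 0], "claw": 0.2}
    - {"offset": [1, -1, 65], "rotation": [0, 0, 0], "claw": 0.2}
    - {"offset": [1, -1, 65], "rotation": [0, 0, 0], "claw": -1}
    - {"offset": [1, -1, 65], "rotation": [0, 0, 0], "claw": -1}
    - {"offset": [1, -1, 65], "rotation": [0, 0, 0], "claw": -1}
    - {"offset": [1, -1, 65], "rotation": [0, 0, 0], "claw": -1}
    - {"offset": [1, -1, 65], "rotation": [0, 0, 0], "claw": -1}

```text
clock: 13.72
ee_pos: [0.5448, 0.0312, 0.0158]
eef_rot: [2.902, 1.201, 0.002]
wrist_force: [0.3, 0.2, 5.0]
width: 0.0289
gripper_force: 25.0
```

Request:
move_arm:
  rows:
    - {"offset": [0, 0, -40], "rotation": [0, 0, 0], "claw": -1}
    - {"offset": [-10, 10, -60], "rotation": [0, 0, 0], "claw": -1}
    - {"offset": [-35, 30, -60], "rotation": [0, 0, 0], "claw": -1}
    - {"offset": [-60, 50, -60], "rotation": [0, 0, 0], "claw": -1}
    - {"offset": [-73, 59, -60], "rotation": [0, 0, 0], "claw": -1}
    - {"offset": [-73, 59, -60], "rotation": [0, 0, 0], "claw": -1}
    - {"offset": [-73, 59, -50], "rotation": [0, 0, 0], "claw": -1}
    - {"offset": [-73, 59, -40], "rotation": [0, 0, 0], "claw": -1}
    - {"offset": [-73, 59, -40], "rotation": [0, 0, 0], "claw": -1}
    - {"offset": [-73, 59, -40], "rotation": [0, 0, 0], "claw": -1}

```text
clock: 14.55
ee_pos: [0.5336, -0.0602, 0.0538]
eef_rot: [-2.9, -1.205, 0.003]
wrist_force: [-0.1, 0.6, -1.1]
width: 0.0287
gripper_force: 25.0
```

Run:
```python
from h import *
read_camera("top")
s=get_state();im=read_camera("wrist");print(s['ee_pos'],abs(s['qvel']).max())
save(cv2.resize(im,(800,600),interpolation=cv2.INTER_CUBIC),"pics/w6.png")
q=np.array([(398,329),(398,337)])
print(world("wrist",(q+.5)/1.5625-.5,[.014]*2,s).round(4))
```

```text
[ 0.5340318  -0.06038539  0.05431511] 0.011505180612071546
[[ 0.5397 -0.0545  0.014 ]
 [ 0.5369 -0.0573  0.014 ]]
```

View pics/w6.png

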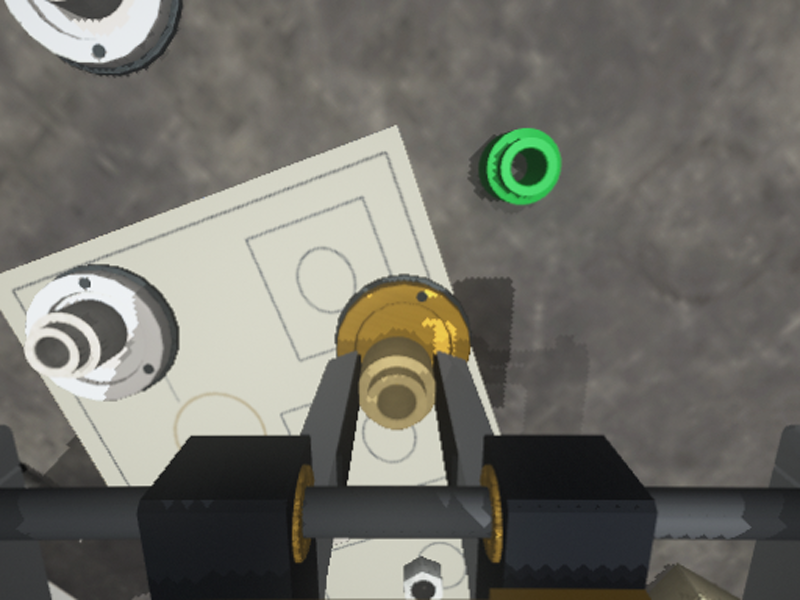

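Request:
move_arm:
  rows:
    - {"offset": [1, 2, 14], "rotation": [0, 0, 0], "claw": -1}
    - {"offset": [1, 2, 27], "rotation": [0, 0, 0], "claw": -1}
    - {"offset": [1, 2, 27], "rotation": [0, 0, 0], "claw": -1}
    - {"offset": [1, 2, 27], "rotation": [0, 0, 0], "claw": -1}
    - {"offset": [1, 2, 27], "rotation": [0, 0, 0], "claw": -1}

```text
clock: 15.07
ee_pos: [0.5368, -0.0623, 0.0285]
eef_rot: [2.902, 1.202, 0.001]
wrist_force: [-0.0, -0.6, -0.5]
width: 0.0291
gripper_force: 25.0
```

Request:
move_arm:
  rows:
    - {"offset": [0, 0, 2], "rotation": [0, 0, 0], "claw": -1}
    - {"offset": [0, 0, 2], "rotation": [0, 0, 0], "claw": -1}
    - {"offset": [0, 0, 2.5], "rotation": [0, 0, 0], "claw": -1}
    - {"offset": [0, 0, 2.5], "rotation": [0, 0, 0], "claw": -1}

```text
clock: 15.4
ee_pos: [0.5366, -0.0628, 0.0258]
eef_rot: [2.903, 1.201, 0.001]
wrist_force: [0.2, -0.7, -0.1]
width: 0.029
gripper_force: 25.0
```

Request:
move_arm:
  rows:
    - {"offset": [0, 0, 0], "rotation": [0, 0, 0], "claw": 0.2}
    - {"offset": [0, 0, 0], "rotation": [0, 0, 0], "claw": 0.2}
    - {"offset": [0, 0, 0], "rotation": [0, 0, 0], "claw": 0.2}
    - {"offset": [0, 0, -30], "rotation": [0, 0, 0], "claw": 0.2}
    - {"offset": [0, 0, -70], "rotation": [0, 0, 0], "claw": 0.2}
    - {"offset": [-10, 0, -110], "rotation": [0, 0, 0], "claw": 0.2}
    - {"offset": [-40, 0, -135], "rotation": [0, 0, 0], "claw": 0.2}
    - {"offset": [-60, 0, -165], "rotation": [0, 0, 0], "claw": 0.2}
    - {"offset": [-60, 0, -190], "rotation": [0, 0, 0], "claw": 0.2}
    - {"offset": [-60, 0, -190], "rotation": [0, 0, 0], "claw": 0.2}

```text
clock: 16.23
ee_pos: [0.4961, -0.1067, 0.2202]
eef_rot: [2.899, 1.195, 0.011]
wrist_force: [0.9, 0.6, 0.3]
width: 0.056
gripper_force: 0.0
```

Run:
```python
from h import *
read_camera("top")
s=get_state();im=read_camera("wrist");print(s['ee_pos'])
save(cv2.resize(im,(800,600),interpolation=cv2.INTER_CUBIC),"pics/w7.png")
import json;json.dump({k:list(s[k]) for k in('ee_pos','eef_rot')},open('s7.json','w'))
t=read_camera("top")
save(cv2.resize(t[145:235,160:380],None,fx=3.6,fy=3.6,interpolation=cv2.INTER_CUBIC),"pics/t7.png")
```

```text
[ 0.495478   -0.10593466  0.21802176]
```

View pics/w7.png

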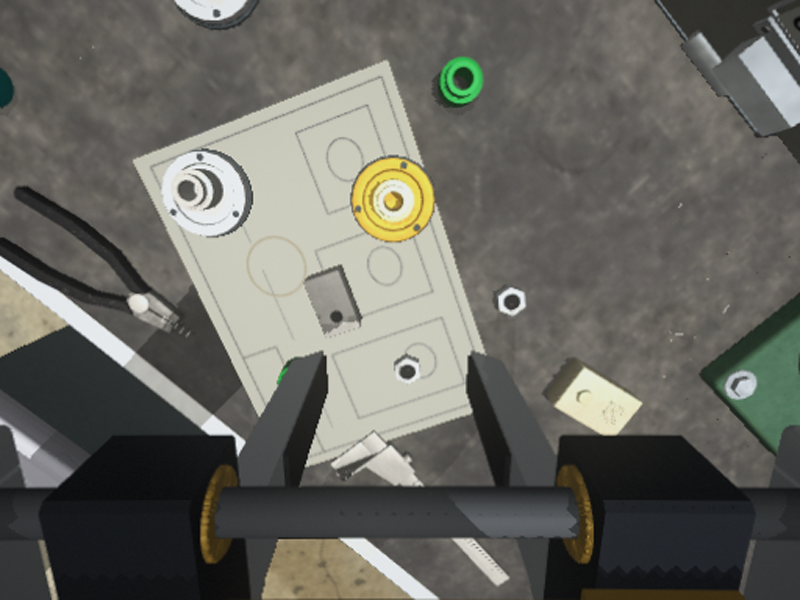

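View pics/t7.png

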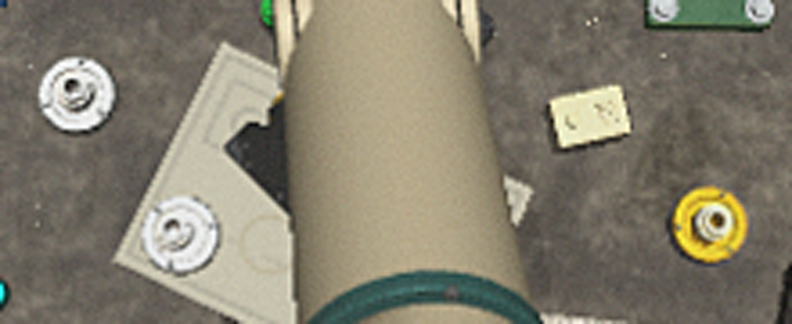

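All four bushings stand inside their nests. I'll check how well they are centred.

Run:
```python
from h import *
import json
s=json.load(open('s7.json'))
f=lambda q:(np.array(q)+.5)/3.6-.5+[160,145]
a=world("top",f([(710,224),(180,234),(77,94)]),[.014]*3);b=world("top",f([(717,219),(174,231),(74,90)]),[.04]*3);print((b-a).round(4))
g=lambda q:(np.array(q)+.5)/1.5625-.5
a=world("wrist",g([(207,193),(393,199)]),[.014]*2,s);b=world("wrist",g([(188,190),(393,203)]),[.04]*2,s);print((b-a).round(4))
```

```text
[[ 0.0014  0.0007  0.026 ]
 [-0.0001  0.0022  0.026 ]
 [-0.0017 -0.0021  0.026 ]]
[[-0.      0.0046  0.026 ]
 [-0.0009 -0.001   0.026 ]]
```

```bash
python3 -c "
from workcell import *
print(hand_in())"
```

```text
the job is handed in; nothing more can be done
None
```

I've handed the job in: both bronze bushings stand in the brass nests and both steel bushings in the white ones, each measured within about 5 mm of centre (limit 10 mm) at about 16 s of the 85 s allowed, with neither nut handled; `hand_in()` gave no verdict.

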